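Check a profile frame for square with a slide rule

TASK

Check the four-sided aluminium frame screwed to the bench for square: take the slide rule by its black grip block and lay it flat on top of the frame from corner to opposite corner, its grip over the middle of the frame, along one diagonal and then along the other, letting it rest there for a moment each time. Compare the two diagonals and finally leave the rule lying centred along the longer one, which is where the frame must be pulled in.

Things in the scene. Friction and masses are not known exactly. Their poses are not given: they have to be found in the camera images.
- rule_grip (a point): Loose slide rule: rigid flat steel bar 400 x 24 x 10 mm with black graduations (slide locked), 0.25 kg, lying flat on the bench. Mid-length it carries a black grip block 44 mm long, 24 mm wide (as the bar), its top 36 mm above the bar's underside; pinch it across the 24 mm. Point: centre of the block, 23 mm above the rule's underside; x along the bar, y across, z up.
- frame: Frame of four equal 20 mm square aluminium bars, 240 mm between corner centres, out of square, lying flat and screwed fast to the bench by small angles outside its sides. Flat top 20 mm above the bench, open middle. Origin: where the diagonals cross, at bench level; x along one diagonal, y along the other, perpendicular one. The diagonals differ by over 30 mm.
- corner_a (a point): Middle of the top face of one frame corner, the one on the frame's +x axis; its horizontal distance from the frame's origin is half of that diagonal.
- corner_b (a point): Middle of the top face of the next frame corner, the one on the frame's +y axis; its horizontal distance from the frame's origin is half of the other diagonal.

How it is judged:
By the outcome, as a careful person would: the job done as asked, in the order asked, and still so for the second after the job is handed in, with the robot touching nothing.
It also fails if it takes over 45 s, if anything falls off the work surface, if the arm or the gripper's body presses on something with over 40 N, if the wrist force passes 120 N, or if a joint passes its speed limit or range.

ROBOT

A 6-joint arm with a two-finger parallel gripper is mounted at the origin on the work surface. World frame = base frame: x ahead of the robot, y to its left, z up, the work surface at z = 0. Lengths are in m, angles in rad, forces in N, time in s.
With the tool pointing down it reaches from about 0.25 to 0.775 m from the base axis. Payload 4 kg.
Tool frame: the origin (TCP) lies midway between the tips of the shut fingers; the grasp point (between the pads) lies grip_point_offset behind it (grip_point_offset is the distance from the TCP to the grasp point, in m); z points along the fingers, y is the line along which they close (so a half turn about z gives the same grasp; the last joint's range is limited). The gripper opens to 94 mm and grips with 3 to 60 N. Pads are 16 mm wide; open, the fingers measure 119 mm over their backs; the gripper's body (75 mm by 177 mm) begins 78 mm behind the grasp point.
Start: joints at [-1.406, 0.087, 1.371, -0, 1.684, -0.103], TCP at [0.146, -0.53, 0.206] pointing down, gripper open.
Joint ranges: [-3.1, 3.1], [-0.76, 2.03], [0.27, 2.55], [-1.08, 4.22], [0.17, 2.65], [-2.57, 2.57]. Speed limits (rad/s): [2.79, 2.79, 3.14, 3.14, 3.14, 3.14].

INTERFACE

Orientations are given as [roll, pitch, yaw] about the fixed x, y, z axes, in that order (R = Rz(yaw) Ry(pitch) Rx(roll)).
In Python, from bench import * gives the robot as it stands. The module is installed in compiled form; this text tells all that it offers.
- The arm moves only by the tool apply_moves, never from a script. Its argument "commands" is a list of rows, each a list of 7 numbers: the turn, a rotation vector about the world's x, y, z in rad, then the shift along the world's x, y, z in m, then the opening in per cent of the stroke, from 0 (shut) to 100 (fully open). In form: [[ax, ay, az, x, y, z, jaw], ...]. A call has exactly 5 rows; each row is the pose to reach, as a shift and turn from the pose commanded when the call began; what a row does not reach only later rows make up. A row lasts 1/10 s, in which the tool goes at most 50 mm and 8.59 degrees, less where a joint would pass 70% of its speed; a pose out of reach is approached as far as the arm can. A call with a gripper value outside its range is refused whole. The fingers move at their own pace and stop on an object; the grip force is fixed at half the most. Time passes only in rows, so rows that repeat a pose let the fingers close, or fill a call up. It gives the time, the measured TCP pose, the force, the opening and the grip force at its end, in the units of the state.
- get_obs(): the state, without advancing time (a new reading comes with each control period).
- snapshot(name): name is "scene" or "top" or "wrist"; returns a dict with "pixels" (400x640x3 uint8, red, green, blue), "vertical_fov" (degrees; the focal length in pixels is half the picture's height over the tangent of half this angle, whatever the lens; pixels are square), "cx", "cy" (the principal point, pixels), "k1" (the pictures are not rectified: a ray, as slopes to the right and down, at radius r is drawn at 1 + k1 r^2 times it, then the intrinsics apply), "rvec" (rotation vector, rad) and "tvec" (3), from world to camera coordinates, as OpenCV has them. Camera axes: x right, y down, z forward; pixel columns grow to the right and rows downward; lengths in m; the calibration is good to about 2 mm. A picture is of the moment at which its call begins. There is no depth.
- close_job(): hands the job in; it is judged then, once.
Trained networks look in the newest picture that a camera, given by its name, has taken for a name from the list of things; names that differ only in an ending like _2 or _b are one class to them, and where a whole thing is asked for, a point or a joint stands for the part that bears it (a point fixed in the world has none). Each returns a list of dicts, best first, with "score" (0 to 1); they miss things now and then, are a little off and sometimes report something else, mostly with a low value. They report only what shows in the picture. A call takes as long as a camera call.
- masks_of(camera, query): "mask" (400x640 bool, what is visible of it) and "extent" ([left, top, right, bottom] in pixels, round what is visible of it).
- place_of(camera, query): "pixel" ([column, row] in pixels: a listed point, or the origin of a listed thing).
The state is a dict: "time": time; "joint_positions": joint angles; "qvel": joint speeds; "joint_torque": joint torques, N m; "tool_pos": TCP position; "ee_rot": TCP orientation; "wrist_force": force on the tool from outside, world axes, zero at the start; "wrist_torque": the same for the moment, N m; "width": finger opening in m; "finger_force": force on a finger pad.
Only numpy, scipy, OpenCV 4.12 (cv2) and the standard library are available. Lean on these libraries where they do the work, as an engineer would, in place of code of your own. Each camera call takes 0.05 s, during which the arm holds its last target. There are 200 camera calls.

## Working session

There is one attempt and no reset: what is moved stays moved. The work goes in short steps, Python scripts to look and compute and a tool call to move; the robot and the scene stay as the last step left them, time stands still between calls to the robot, and variables do not carry over. Pictures are saved under pics/ and viewed, at most 10 in all, crops included, and the job is handed in when it is done.

Besides the shell and the picture viewer there is one more tool, called after "Request:" as name(argument=value, ...) on one line, values as JSON. apply_moves: Moves the arm, as the interface text tells. Its arguments: {"type":"object","properties":{"commands":{"type":"array"}},"required":["commands"]}

```bash
mkdir -p pics; cat > h.py <<'E'
from bench import *
import numpy as np, cv2
def ray(s,px):
    f=200/np.tan(np.radians(s["vertical_fov"])/2)
    d=(np.array(px,float)-[s["cx"],s["cy"]])/f
    u=d.copy()
    for _ in range(30): u=d/(1+s["k1"]*(u@u))
    R=cv2.Rodrigues(np.array(s["rvec"],float))[0]; t=np.array(s["tvec"],float).ravel()
    return -R.T@t, R.T@np.array([u[0],u[1],1])
def at(s,px,z):
    c,d=ray(s,px); return c+d*(z-c[2])/d[2]
def proj(s,P):
    R=cv2.Rodrigues(np.array(s["rvec"],float))[0]; t=np.array(s["tvec"],float).ravel()
    q=R@np.array(P,float)+t; u=q[:2]/q[2]; f=200/np.tan(np.radians(s["vertical_fov"])/2)
    return u*(1+s["k1"]*(u@u))*f+[s["cx"],s["cy"]]
def save(s,n): cv2.imwrite("pics/"+n,s["pixels"][:,:,::-1])
E
python3 - <<'E'
from h import *
np.set_printoptions(precision=4,suppress=True)
Z=dict(rule_grip=.023,frame=0,corner_a=.02,corner_b=.02)
ims=[]
for c in("top","scene"):
    s=snapshot(c); ims.append(s["pixels"])
    print(c,ray(s,[320,200])[0])
    for q,z in Z.items():
        for r in place_of(c,q)[:4]: print(q,round(r["score"],2),np.round(r["pixel"],1),at(s,r["pixel"],z))
cv2.imwrite("pics/top.png",ims[0][:,:,::-1]);cv2.imwrite("pics/scene.png",ims[1][:,:,::-1])
o=get_obs();print(o)
E
```

```text
top [0.3855 0.0119 1.3146]
rule_grip 0.96 [266.4 209.2] [0.5442 0.1536 0.023 ]
corner_a 0.72 [390.8 130. ] [ 0.7549 -0.1815  0.02  ]
corner_a 0.7 [344.8 206.5] [ 0.5489 -0.0535  0.02  ]
corner_b 0.72 [390.8 130. ] [ 0.7549 -0.1815  0.02  ]
corner_b 0.7 [344.8 206.5] [ 0.5489 -0.0535  0.02  ]
scene [1.1684 0.2391 0.9759]
rule_grip 0.84 [380.5 215.8] [0.5372 0.1464 0.023 ]
corner_a 0.93 [297.3 194.6] [ 0.5443 -0.0529  0.02  ]
corner_a 0.75 [215.  255.1] [ 0.7539 -0.1606  0.02  ]
corner_b 0.93 [297.3 194.6] [ 0.5443 -0.0529  0.02  ]
corner_b 0.75 [215.  255.1] [ 0.7539 -0.1606  0.02  ]
{'time': 0.5, 'joint_positions': array([-1.4061,  0.0872,  1.3707,  0.    ,  1.6836, -0.1031]), 'qvel': array([-0.0012,  0.0005,  0.0002,  0.0012, -0.0003,  0.0006]), 'joint_torque': array([  0.0016, -33.9623, -30.2267,   0.0717,   0.0243,  -0.    ]), 'tool_pos': array([ 0.1455, -0.5304,  0.2055]), 'ee_rot': array([3.1415, 0.    , 0.2678]), 'wrist_force': array([-0.9299, -0.444 ,  0.5347]), 'wrist_torque': array([ 0.019 , -0.0345,  0.0191]), 'finger_force': 0.0, 'width': 0.09379518522864094}
```

View pics/top.png

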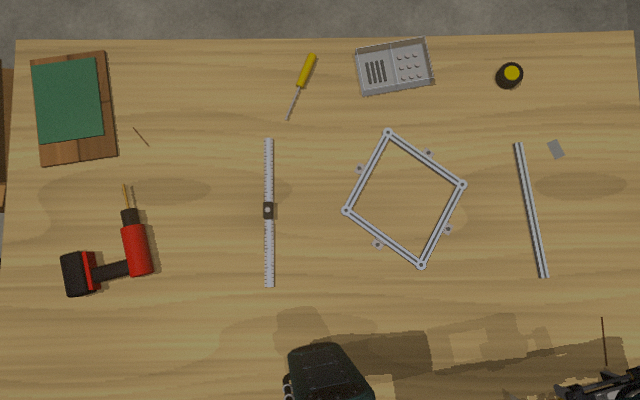

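View pics/scene.png

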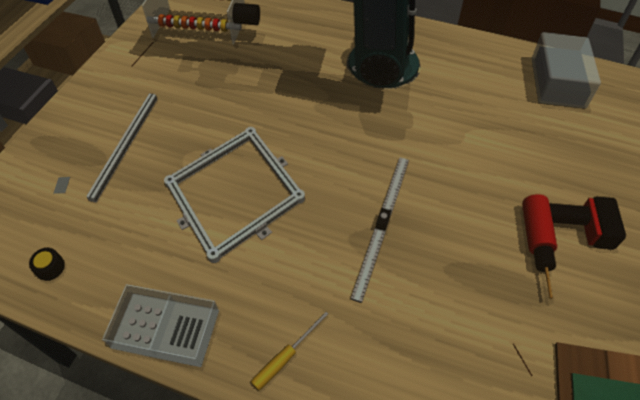

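The top view shows frame corners at about (388,132), (463,184), (421,266) and (346,211). The rule runs from (269,138) to (269,287), with its grip at (268,210). The scene view agrees, with the grip at about (384,219). Next I'll fit the geometry in both views.

```bash
python3 - <<'E'
from h import *
from scipy.optimize import least_squares
np.set_printoptions(precision=4,suppress=True)
try: print("gpo",grip_point_offset)
except Exception as e: print(e)
px={"top":[(388,132),(463,184),(421,266),(346,211)],"scene":[(213,254.5),(169,180),(250.5,133),(299,195)]}
S={c:snapshot(c) for c in px}
def fit(cams):
    def P(p):
        x,y,t,a=p[:4]; b=np.sqrt(max(.24**2-a*a,1e-6)); e=np.array([np.cos(t),np.sin(t)]);n=np.array([-e[1],e[0]]);c=np.array([x,y])
        return [np.r_[v,.02] for v in(c+a*e,c-b*n,c-a*e,c+b*n)]
    f=lambda p:np.ravel([proj(S[c],q)-m for c in cams for q,m in zip(P(p),px[c])])
    r=least_squares(f,[.64,-.15,-.2,.18]); return r.x, np.sqrt(.24**2-r.x[3]**2), r.fun
for c in(["top"],["scene"],["top","scene"]): print(c,*fit(c))
for c in S:
    m=masks_of(c,"rule_grip")[0]; print(c,m["score"],m["extent"],m["mask"].sum())
    p=np.argwhere(m["mask"])[:,::-1].astype(np.float32)
    w=np.array([at(S[c],q,.01)[:2] for q in p]).astype(np.float32)
    print("bar rect",cv2.minAreaRect(w*1000))
    # dark block pixels
    g=S[c]["pixels"].max(2); k=m["mask"]&(g<70); d=np.argwhere(k)[:,::-1]
    print("dark",k.sum(),d.mean(0),at(S[c],d.mean(0),.03))
    line=cv2.fitLine((w*1000),cv2.DIST_HUBER,0,.01,.01).ravel(); print(line)
for c,i in(("top",[(255,130,480,295)]),):
    l,t,r,b=i[0]; cv2.imwrite("pics/c1.png",cv2.resize(S[c]["pixels"][t:b,l:r,::-1],None,fx=3.5,fy=3.5,interpolation=cv2.INTER_CUBIC))
E
```

```text
gpo 0.0188
['top'] [ 0.5703 -0.2113  0.208   0.1813] 0.15729949867388662 [ 0.0372  0.6663 -0.717   0.6833  0.3387 -0.9109  0.3455 -0.3628]
['scene'] [ 0.5777 -0.2026  0.2058  0.1801] 0.15866614656030428 [-0.1517 -0.1024 -0.1172  0.3777 -0.1551 -1.0556  0.4141  0.5789]
['top', 'scene'] [ 0.5733 -0.2072  0.208   0.1809] 0.15775294300446252 [-1.4813 -0.2727 -2.167  -0.4642 -1.3363 -2.2285 -1.3938 -1.4518 -1.0715
 -2.0515 -0.5683 -1.3302 -1.1658 -2.912  -1.1142 -1.5491]
top 0.65 [263.2, 137.3, 273.4, 288.8] 1501
bar rect ((540.9690551757812, 148.45819091796875), (399.4298095703125, 30.216541290283203), 0.5004175305366516)
dark 115 [268.287  210.3652] [0.5402 0.1479 0.03  ]
[  1.       0.0037 537.3112 148.2971]
scene 0.84 [349.1, 160.1, 407.5, 301.6] 1599
bar rect ((547.383544921875, 154.18716430664062), (399.2110595703125, 26.864519119262695), 0.7197463512420654)
dark 205 [381.5902 223.6683] [0.5611 0.1552 0.03  ]
[  0.9999   0.0103 567.9355 154.741 ]
```

View pics/c1.png

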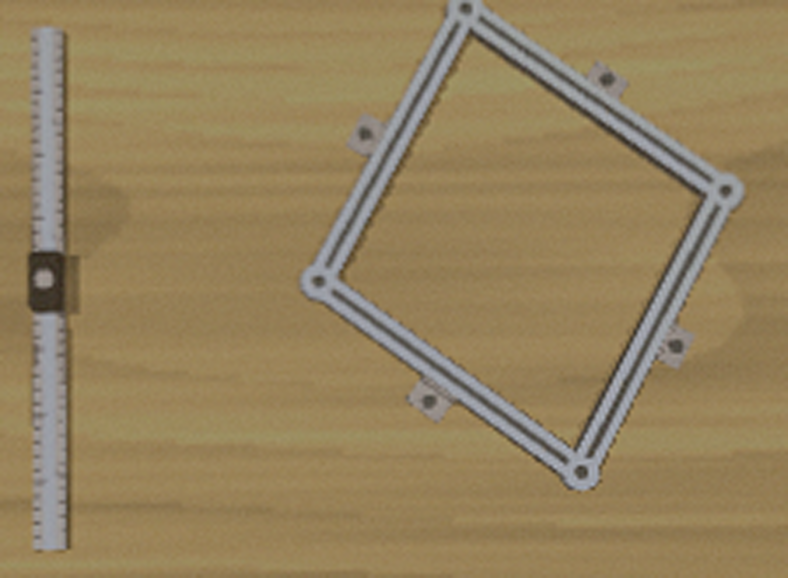

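The longer diagonal (about 362 mm, yaw about 0.21) runs near to far, against about 315 mm for the other. The two cameras disagree by a consistent 7–9 mm, so I'll settle that with the wrist camera over the frame.

Request:
apply_moves(commands=[[0,0,0,0.03,0.03,0.014,100],[0,0,0,0.06,0.06,0.028,100],[0,0,0,0.09,0.09,0.042,100],[0,0,0,0.12,0.12,0.056,100],[0,0,0,0.15,0.15,0.07,100]])

```text
time: 1.2
tool_pos: [0.2964, -0.3791, 0.2763]
ee_rot: [3.141, -0.0, 0.267]
wrist_force: [0.4, -0.2, 0.2]
width: 0.0939
finger_force: 0.0
```

Request:
apply_moves(commands=[[0,0,-0.05,0.03,0.03,0.014,100],[0,0,-0.1,0.06,0.06,0.028,100],[0,0,-0.15,0.09,0.09,0.042,100],[0,0,-0.2,0.12,0.12,0.056,100],[0,0,-0.268,0.15,0.15,0.07,100]])

```text
time: 1.7
tool_pos: [0.4465, -0.2289, 0.3463]
ee_rot: [3.141, -0.001, -0.003]
wrist_force: [-0.0, -0.5, -0.2]
width: 0.0938
finger_force: 0.0
```

Request:
apply_moves(commands=[[0,0,0,0.025,0.01,0,100],[0,0,0,0.05,0.02,0,100],[0,0,0,0.075,0.03,0,100],[0,0,0,0.075,0.03,0,100],[0,0,0,0.075,0.03,0,100]])

```text
time: 2.2
tool_pos: [0.5205, -0.2003, 0.3451]
ee_rot: [-3.142, 0.001, 0.0]
wrist_force: [0.4, -0.4, 0.1]
width: 0.094
finger_force: 0.0
```

```bash
python3 - <<'E'
from h import *
np.set_printoptions(precision=4,suppress=True)
s=snapshot("wrist"); save(s,"w1.png"); o=get_obs(); print(o["tool_pos"],o["ee_rot"],ray(s,[320,200])[0])
for q in("rule_grip","corner_a","frame"):
    for r in place_of("wrist",q)[:4]: print(q,round(r["score"],2),np.round(r["pixel"],1),at(s,r["pixel"],.02 if q!="frame" else 0))
E
```

```text
[ 0.5201 -0.2006  0.3455] [ 3.1413  0.0006 -0.0004] [ 0.5973 -0.2004  0.5251]
rule_grip 0.97 [122.8 158.1] [0.5393 0.1598 0.02  ]
rule_grip 0.35 [241.3 157.1] [ 0.5403 -0.0569  0.02  ]
corner_a 0.95 [303.2  31. ] [ 0.7429 -0.1708  0.02  ]
corner_a 0.7 [239.7 156.8] [ 0.5408 -0.054   0.02  ]
```

View pics/w1.png

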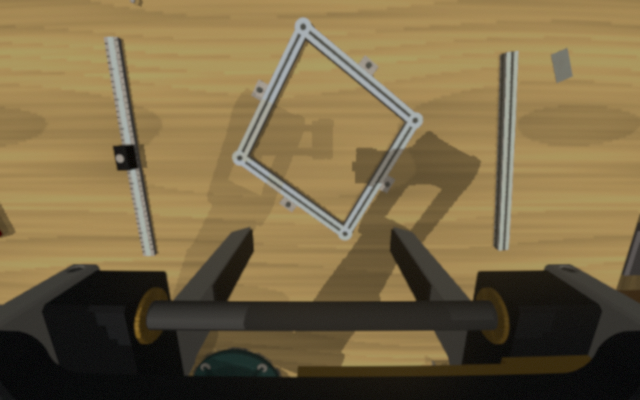

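The wrist view shows all four corners at (303,26), (416,120), (345,233) and (239,158), with the rule's grip at about (124,157).

```bash
python3 - <<'E'
from h import *
from scipy.optimize import least_squares
np.set_printoptions(precision=4,suppress=True)
s=snapshot("wrist")
# refine: dark screw centres near corners
g=cv2.cvtColor(s["pixels"],cv2.COLOR_RGB2GRAY).astype(float)
px=[]
for u,v in[(303,26),(416,120.5),(345,233),(239,158)]:
    u0,v0=int(u)-4,int(v)-4; w=g[v0:v0+9,u0:u0+9]; k=np.clip(110-w,0,None); yy,xx=np.mgrid[:9,:9]; m=((xx-4)**2+(yy-4)**2<=16)
    k=k*m; px.append(((k*xx).sum()/k.sum()+u0,(k*yy).sum()/k.sum()+v0) if k.sum()>0 else (u,v))
print(np.array(px))
px=np.array([(303,26),(416,120.5),(345,233),(239,158)])
def P(p):
    x,y,t,a=p[:4]; b=np.sqrt(max(.24**2-a*a,1e-6)); e=np.array([np.cos(t),np.sin(t)]);n=np.array([-e[1],e[0]]);c=np.array([x,y])
    return [np.r_[v,.02] for v in(c+a*e,c-b*n,c-a*e,c+b*n)]
r=least_squares(lambda p:np.ravel([proj(s,q)-m for q,m in zip(P(p),px)]),[.57,-.2,.2,.18])
print(r.x,np.sqrt(.24**2-r.x[3]**2),r.fun)
print([at(s,q,.02) for q in px])
print("rule ends",at(s,(113,38),.01),at(s,(149,255),.01),"block top",at(s,(124,157),.036))
E
```

```text
[[301.8798  26.6831]
 [413.9136 119.7449]
 [344.2532 233.0844]
 [238.9292 157.6583]]
[ 0.5721 -0.2093  0.205   0.1806] 0.15808527074937506 [ 0.4124  1.1482 -0.9183 -0.5848 -0.1499 -0.3115  0.6298 -0.6443]
[array([ 0.7506, -0.1719,  0.02  ]), array([ 0.6033, -0.3657,  0.02  ]), array([ 0.3947, -0.2463,  0.02  ]), array([ 0.5388, -0.0533,  0.02  ])]
rule ends [0.7402 0.1487 0.01  ] [0.3428 0.1492 0.01  ] block top [0.5436 0.1455 0.036 ]
```

The wrist camera agrees with the top view: frame centre (0.572, -0.210), long yaw 0.206. The rule is at about (0.541, 0.149) with yaw about 0.

Request:
apply_moves(commands=[[0,0,0,0.002,0.04,-0.02,100],[0,0,0,0.004,0.08,-0.04,100],[0,0,0,0.006,0.12,-0.06,100],[0,0,0,0.008,0.16,-0.08,100],[0,0,0,0.01,0.2,-0.1,100]])

```text
time: 2.95
tool_pos: [0.53, 0.0005, 0.2453]
ee_rot: [3.141, -0.001, -0.002]
wrist_force: [0.9, 0.2, -0.2]
width: 0.094
finger_force: 0.0
```

Request:
apply_moves(commands=[[0,0,0,0.002,0.04,-0.03,100],[0,0,0,0.006,0.08,-0.05,100],[0,0,0,0.01,0.12,-0.08,100],[0,0,0,0.01,0.149,-0.1,100],[0,0,0,0.01,0.149,-0.1,100]])

```text
time: 3.45
tool_pos: [0.5377, 0.1509, 0.1416]
ee_rot: [3.142, 0.007, 0.004]
wrist_force: [0.1, -1.2, -0.6]
width: 0.0941
finger_force: 0.0
```

```bash
python3 - <<'E'
from h import *
np.set_printoptions(precision=4,suppress=True)
s=snapshot("wrist"); save(s,"w2.png"); o=get_obs(); print(o["tool_pos"],o["ee_rot"])
for r in place_of("wrist","rule_grip")[:4]: print(round(r["score"],2),np.round(r["pixel"],1),at(s,r["pixel"],.023))
for m in masks_of("wrist","rule_grip")[:1]:
    print(m["score"],m["extent"])
    w=np.array([at(s,q,.01)[:2] for q in np.argwhere(m["mask"]&(s["pixels"].max(2)>110))[:,::-1]]).astype(np.float32)
    print(cv2.fitLine(w*1000,cv2.DIST_HUBER,0,.01,.01).ravel())
E
```

```text
[0.5391 0.1492 0.1438] [3.1405 0.0037 0.0021]
0.78 [319.6 192. ] [0.5421 0.1529 0.023 ]
0.73 [305.9, 0.7, 331.4, 332.8]
[  1.       0.0079 594.3431 152.2927]
```

View pics/w2.png

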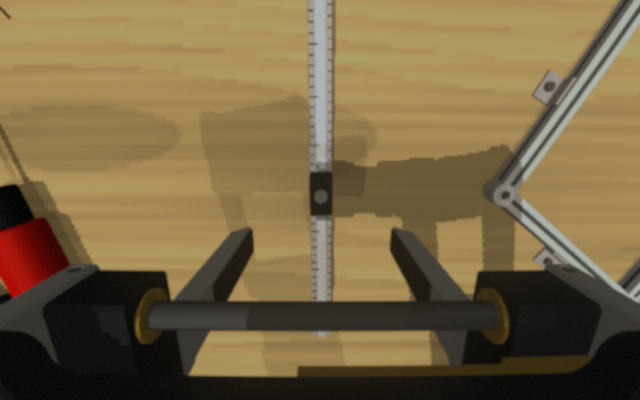

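The block is at about (321,192), midway between the fingers. I'll descend, grip it and lift.

Request:
apply_moves(commands=[[0,0,0.004,0.001,0.002,-0.04,100],[0,0,0.004,0.001,0.002,-0.08,100],[0,0,0.004,0.001,0.002,-0.11,100],[0,0,0.004,0.001,0.002,-0.13,100],[0,0,0.004,0.001,0.002,-0.1375,100]])

```text
time: 4.1
tool_pos: [0.5412, 0.1486, 0.0071]
ee_rot: [3.141, 0.002, 0.001]
wrist_force: [-0.3, 0.6, 0.4]
width: 0.094
finger_force: 0.0
```

Request:
apply_moves(commands=[[0,0,0,0,0,0,100],[0,0,0,0,0,0,0],[0,0,0,0,0,0,0],[0,0,0,0,0,0,0],[0,0,0,0,0,0,0]])

```text
time: 4.6
tool_pos: [0.5421, 0.1507, 0.009]
ee_rot: [-3.141, -0.002, 0.004]
wrist_force: [0.9, 0.1, -0.5]
width: 0.0652
finger_force: 0.0
```

Request:
apply_moves(commands=[[0,0,0,0,0,0,0],[0,0,0,0,0,0,0],[0,0,0,0,0,0,0],[0,0,0,0,0,0,0],[0,0,0,0,0,0,0]])

```text
time: 5.1
tool_pos: [0.5415, 0.1508, 0.008]
ee_rot: [-3.141, 0.0, 0.004]
wrist_force: [-0.3, 2.8, -1.1]
width: 0.0253
finger_force: 0.7
```

Request:
apply_moves(commands=[[0,0,0,0,0,0,0],[0,0,0,0,0,0.02,0],[0,0,0,0,0,0.05,0],[0,0,0,0,0,0.09,0],[0,0,0,0,0,0.12,0]])

```text
time: 5.6
tool_pos: [0.5413, 0.1504, 0.129]
ee_rot: [3.141, 0.0, 0.004]
wrist_force: [0.4, 0.5, -3.0]
width: 0.0238
finger_force: 30.0
```

Request:
apply_moves(commands=[[0,0,0.14,0.004,-0.03,0,0],[0,0,0.28,0.008,-0.06,0,0],[0,0,0.42,0.012,-0.09,0,0],[0,0,0.56,0.016,-0.12,0,0],[0,0,0.7,0.02,-0.15,0,0]])

```text
time: 6.1
tool_pos: [0.5607, -0.0006, 0.1266]
ee_rot: [-3.14, 0.002, 0.71]
wrist_force: [1.1, 0.8, -3.2]
width: 0.0237
finger_force: 30.0
```

Request:
apply_moves(commands=[[0,0,0.14,0.002,-0.04,0,0],[0,0,0.28,0.004,-0.08,0,0],[0,0,0.42,0.006,-0.12,0,0],[0,0,0.56,0.008,-0.16,0,0],[0,0,0.7,0.01,-0.2,0,0]])

```text
time: 6.6
tool_pos: [0.5706, -0.2008, 0.1265]
ee_rot: [-3.139, -0.001, 1.409]
wrist_force: [0.9, 0.4, -3.3]
width: 0.0239
finger_force: 30.0
```

Request:
apply_moves(commands=[[0,0,0.12,0,-0.005,-0.01,0],[0,0,0.24,0,-0.01,-0.02,0],[0,0,0.34,0,-0.01,-0.03,0],[0,0,0.373,0,-0.01,-0.03,0],[0,0,0.373,0,-0.01,-0.03,0]])

```text
time: 7.1
tool_pos: [0.5704, -0.2092, 0.0959]
ee_rot: [-3.138, -0.002, 1.776]
wrist_force: [0.6, -0.9, -4.3]
width: 0.0239
finger_force: 30.0
```

```bash
python3 - <<'E'
from h import *
np.set_printoptions(precision=4,suppress=True)
o=get_obs(); print(o["tool_pos"],o["ee_rot"],o["width"],o["finger_force"])
a=snapshot("top");b=snapshot("wrist")
cv2.imwrite("pics/h1.png",np.vstack([cv2.resize(a["pixels"][80:300,200:520],(800,550))[:300] if 0 else cv2.resize(a["pixels"][100:290,300:500],(316,300)),cv2.resize(b["pixels"],(480,300))[:,:316]])[:,:,::-1]) if 0 else cv2.imwrite("pics/h1.png",np.hstack([cv2.resize(a["pixels"][100:290,300:500],(316,300)),cv2.resize(b["pixels"],(480,300))])[:,:,::-1])
E
```

```text
[ 0.5704 -0.2092  0.0959] [-3.1384 -0.0022  1.7763] 0.023921702730742907 29.990756269544363
```

View pics/h1.png

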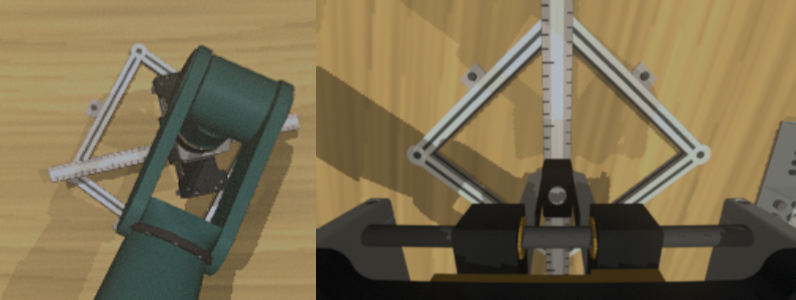

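The rule hovers over the short diagonal. In the wrist picture the two long-diagonal corners are at about (133,207) and (512,207) in full-size pixels, and the block's top at (321,261). I'll use them to check the centring.

```bash
python3 - <<'E'
from h import *
np.set_printoptions(precision=4,suppress=True)
s=snapshot("wrist");save(s,"h2.png");o=get_obs();print(o["tool_pos"],o["ee_rot"])
for q in("corner_a",):
    for r in place_of("wrist",q)[:4]: print(round(r["score"],2),np.round(r["pixel"],1),at(s,r["pixel"],.02))
g=s["pixels"]
L,R=at(s,(134,207),.02),at(s,(511.5,207),.02); print(L,R,(L+R)/2,np.hypot(*(R-L)[:2]),np.arctan2(*(L-R)[1::-1]))
print("block",at(s,(321,261),.1235))
# rule midline direction at rows 20 & 150
for v in(20,90,150):
    w=np.where(g[v,270:370].min(1)>110)[0]+270; print(v,w.min(),w.max(),at(s,((w.min()+w.max())/2,v),.0975))
E
```

```text
[ 0.5714 -0.2093  0.0977] [-3.1411 -0.0003  1.7762]
0.73 [511.4 207.9] [ 0.751  -0.1725  0.02  ]
[ 0.3939 -0.246   0.02  ] [ 0.7508 -0.1716  0.02  ] [ 0.5723 -0.2088  0.02  ] 0.36456474583350507 -2.93616212500297
block [ 0.5717 -0.2124  0.1235]
20 301 341 [ 0.5437 -0.078   0.0975]
90 302 340 [ 0.5514 -0.115   0.0975]
150 304 340 [ 0.5593 -0.1498  0.0975]
```

View pics/h2.png

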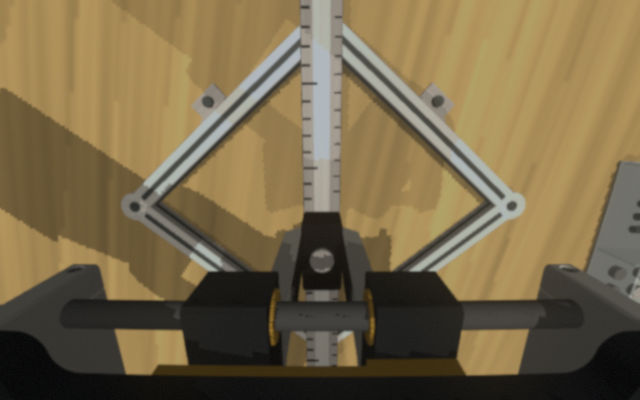

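Centring and yaw are within 1–3 mm. I'll lower the rule, release it and let it rest.

Request:
apply_moves(commands=[[0,0,0,0.001,0,-0.025,0],[0,0,0,0.001,0,-0.048,0],[0,0,0,0.001,0,-0.062,0],[0,0,0,0.001,0,-0.0675,0],[0,0,0,0.001,0,-0.07,0]])

```text
time: 7.8
tool_pos: [0.5725, -0.2094, 0.028]
ee_rot: [-3.141, -0.0, 1.777]
wrist_force: [-1.1, 0.3, -1.7]
width: 0.0241
finger_force: 30.0
```

Request:
apply_moves(commands=[[0,0,0,0,0,0,0],[0,0,0,0,0,0,0],[0,0,0,0,0,0,55],[0,0,0,0,0,0,55],[0,0,0,0,0,0,55]])

```text
time: 8.3
tool_pos: [0.5733, -0.2098, 0.0293]
ee_rot: [3.14, 0.001, 1.777]
wrist_force: [-0.9, -0.4, 0.1]
width: 0.0444
finger_force: 0.0
```

Request:
apply_moves(commands=[[0,0,0,0,0,0,55],[0,0,0,0,0,0,55],[0,0,0,0,0,0,55],[0,0,0,0,0,0,55],[0,0,0,0,0,0,55]])

```text
time: 8.8
tool_pos: [0.5725, -0.2094, 0.028]
ee_rot: [3.142, -0.0, 1.777]
wrist_force: [0.8, 1.2, 0.5]
width: 0.0518
finger_force: 0.0
```

```bash
python3 - <<'E'
from h import *
np.set_printoptions(precision=4,suppress=True)
s=snapshot("wrist");t=snapshot("scene");o=get_obs();print(o["tool_pos"],o["ee_rot"],o["width"],o["wrist_force"],o["time"])
cv2.imwrite("pics/r1.png",np.hstack([cv2.resize(t["pixels"][100:280,120:340],(366,300)),cv2.resize(s["pixels"],(430,300))])[:,:,::-1])
E
```

```text
[ 0.5725 -0.2094  0.028 ] [ 3.1416 -0.0001  1.7768] 0.051406531426654675 [ 0.3704 -0.2207  0.2214] 8.9
```

View pics/r1.png

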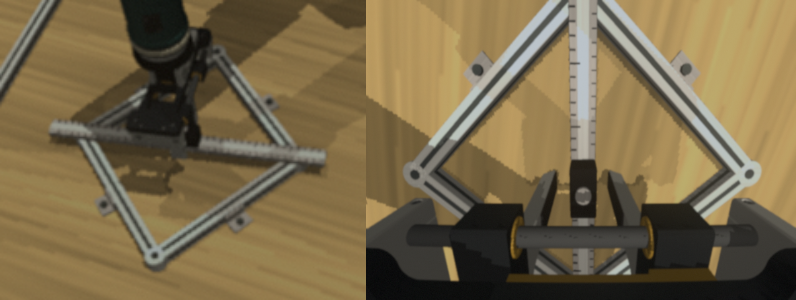

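The rule rests on both short-diagonal corners with the fingers clear of the block. I'll wait a little longer, then re-grip, lift and turn 90°.

Request:
apply_moves(commands=[[0,0,0,0,0,0,55],[0,0,0,0,0,0,55],[0,0,0,0,0,0,55],[0,0,0,0,0,0,55],[0,0,0,0,0,0,55]])

```text
time: 9.4
tool_pos: [0.5725, -0.2094, 0.028]
ee_rot: [3.142, 0.0, 1.777]
wrist_force: [-0.2, 0.1, -0.2]
width: 0.0515
finger_force: 0.0
```

Request:
apply_moves(commands=[[0,0,0,0,0,0,55],[0,0,0,0,0,0,0],[0,0,0,0,0,0,0],[0,0,0,0,0,0,0],[0,0,0,0,0,0,0]])

```text
time: 9.9
tool_pos: [0.5728, -0.2094, 0.0281]
ee_rot: [3.141, 0.0, 1.777]
wrist_force: [-0.3, 0.0, -1.9]
width: 0.0237
finger_force: 30.0
```

Request:
apply_moves(commands=[[0,0,0,0,0,0,0],[0,0,0,0,0,0,0],[0,0,0,0,0,0.015,0],[0,0,0,0,0,0.04,0],[0,0,0,0,0,0.07,0]])

```text
time: 10.4
tool_pos: [0.5708, -0.2088, 0.0971]
ee_rot: [-3.137, -0.003, 1.777]
wrist_force: [0.2, -0.0, -2.9]
width: 0.0239
finger_force: 30.0
```

Request:
apply_moves(commands=[[0,0,-0.12,0,0,0,0],[0,0,-0.26,0,0,0,0],[0,0,-0.4,0,0,0,0],[0,0,-0.54,0,0,0,0],[0,0,-0.68,0,0,0,0]])

```text
time: 10.9
tool_pos: [0.5718, -0.2092, 0.0981]
ee_rot: [-3.14, 0.0, 1.091]
wrist_force: [0.3, 0.4, -3.5]
width: 0.0239
finger_force: 30.0
```

Request:
apply_moves(commands=[[0,0,-0.14,0,0,0,0],[0,0,-0.28,0,0,0,0],[0,0,-0.42,0,0,0,0],[0,0,-0.56,0,0,0,0],[0,0,-0.7,0,0,0,0]])

```text
time: 11.4
tool_pos: [0.5719, -0.2093, 0.0981]
ee_rot: [-3.141, 0.001, 0.391]
wrist_force: [0.6, -0.8, -3.5]
width: 0.0237
finger_force: 30.0
```

Request:
apply_moves(commands=[[0,0,-0.12,0,0,0,0],[0,0,-0.191,0,0,0,0],[0,0,-0.191,0,0,0,0],[0,0,-0.191,0,0,0,0],[0,0,-0.191,0,0,0,0]])

```text
time: 11.9
tool_pos: [0.5723, -0.2094, 0.098]
ee_rot: [-3.141, 0.0, 0.207]
wrist_force: [-1.2, -0.3, -3.4]
width: 0.0236
finger_force: 30.0
```

```bash
python3 - <<'E'
from h import *
np.set_printoptions(precision=4,suppress=True)
s=snapshot("wrist");save(s,"h3.png");o=get_obs();print(o["tool_pos"],o["ee_rot"],o["width"],o["time"])
for r in place_of("wrist","corner_a")[:4]: print(round(r["score"],2),np.round(r["pixel"],1),at(s,r["pixel"],.02))
g=s["pixels"]
for v in(20,90,150):
    w=np.where(g[v,270:370].min(1)>110)[0]+270; print(v,w.min(),w.max(),at(s,((w.min()+w.max())/2,v),.0975))
E
```

```text
[ 0.5724 -0.2094  0.098 ] [-3.1415  0.0003  0.2066] 0.02408762406457066 11.95
0.61 [157.9 211.2] [ 0.5358 -0.0551  0.02  ]
20 279 357 [ 0.7037 -0.1799  0.0975]
90 302 341 [ 0.667  -0.1897  0.0975]
150 303 340 [ 0.6319 -0.197   0.0975]
```

View pics/h3.png

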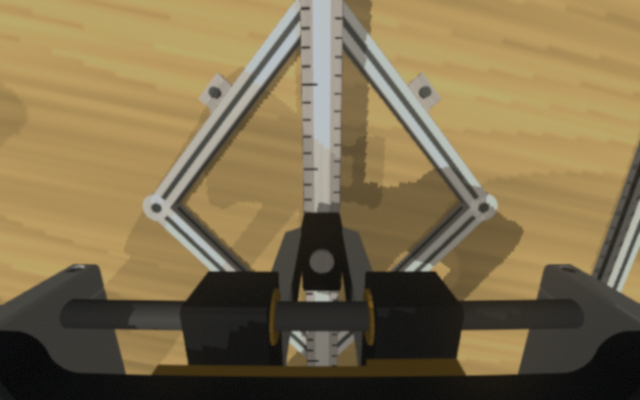

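The short-diagonal corners at (156,207) and (484,207) lie evenly about the rule. They span 328 px, against 377 px for the other pair, which confirms this is the longer diagonal. I'll lower, release and retreat.

Request:
apply_moves(commands=[[0,0,0,0,0,-0.025,0],[0,0,0,0,0,-0.048,0],[0,0,0,0,0,-0.062,0],[0,0,0,0,0,-0.0675,0],[0,0,0,0,0,-0.07,0]])

```text
time: 12.5
tool_pos: [0.5728, -0.2095, 0.0281]
ee_rot: [3.141, -0.0, 0.206]
wrist_force: [0.5, -0.2, -3.7]
width: 0.0243
finger_force: 30.0
```

Request:
apply_moves(commands=[[0,0,0,0,0,0,0],[0,0,0,0,0,0,0],[0,0,0,0,0,0,70],[0,0,0,0,0,0,70],[0,0,0,0,0,0,70]])

```text
time: 13.0
tool_pos: [0.5733, -0.2098, 0.0293]
ee_rot: [3.14, -0.002, 0.206]
wrist_force: [0.6, 0.5, 0.5]
width: 0.0443
finger_force: 0.0
```

Request:
apply_moves(commands=[[0,0,0,0,0,0,70],[0,0,0,0,0,0,70],[0,0,0,0,0,0,70],[0,0,0,0,0,0,70],[0,0,0,0,0,0,70]])

```text
time: 13.5
tool_pos: [0.5725, -0.2094, 0.0279]
ee_rot: [3.142, 0.0, 0.206]
wrist_force: [-0.0, 0.4, 0.2]
width: 0.0656
finger_force: 0.0
```

Request:
apply_moves(commands=[[0,0,0,0,0,0.01,70],[0,0,0,0,0,0.03,70],[0,0,0,0,0,0.06,70],[0,0,0,0,0,0.1,70],[0,0,0,0,0,0.14,70]])

```text
time: 14.0
tool_pos: [0.5722, -0.2092, 0.1698]
ee_rot: [-3.141, 0.0, 0.206]
wrist_force: [0.7, -0.3, 0.5]
width: 0.0657
finger_force: 0.0
```

Request:
apply_moves(commands=[[0,0,0,-0.02,0,0.03,70],[0,0,0,-0.05,0,0.06,70],[0,0,0,-0.08,0,0.09,70],[0,0,0,-0.1,0,0.12,70],[0,0,0,-0.1,0,0.12,70]])

```text
time: 14.5
tool_pos: [0.4724, -0.2103, 0.2955]
ee_rot: [3.133, -0.009, 0.204]
wrist_force: [1.0, -0.3, 0.6]
width: 0.0656
finger_force: 0.0
```

```bash
python3 - <<'E'
from h import *
np.set_printoptions(precision=4,suppress=True)
s=snapshot("wrist");save(s,"f.png");o=get_obs();print(o["tool_pos"],o["time"])
for r in place_of("wrist","rule_grip")[:2]: print(round(r["score"],2),np.round(r["pixel"],1),at(s,r["pixel"],.043))
E
```

```text
[ 0.4728 -0.21    0.2923] 14.55
0.78 [333.  112.5] [ 0.5703 -0.2098  0.043 ]
```

View pics/f.png

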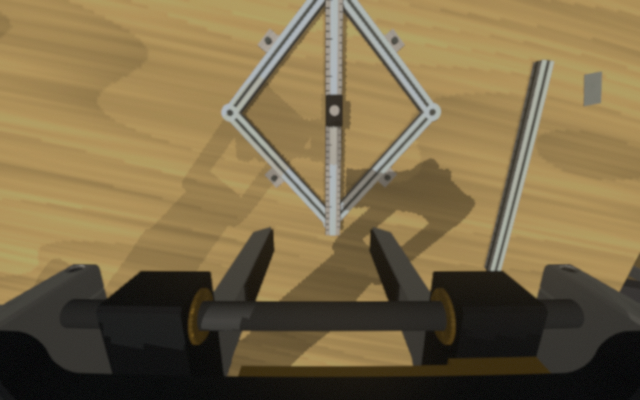

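The rule lies centred along the longer diagonal: the grip at (334,110) is midway between the side corners at (230,112) and (434,112). The robot is clear, so I'll hand in.

```bash
python3 -c "from bench import *; print(close_job())"
```

```text
the job is handed in; nothing more can be done
None
```

The rule was laid and rested first on the shorter diagonal (about 316 mm), then on the longer (about 362 mm), where it was left centred, and the job is handed in at about 15 s with the arm clear.

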